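# Hang the yellow nut driver in the free hook between its neighbours

## Robot

A 6-joint arm with a two-finger parallel gripper is mounted at the origin on the work surface. World frame = base frame: x ahead of the robot, y to its left, z up, the work surface at z = 0. Lengths are in m, angles in rad, forces in N, time in s.
With the tool pointing down it reaches from about 0.35 to 0.725 m from the base axis. Payload 6 kg.
Tool frame: the origin (TCP) lies at the very end of the fingers, on their centre line; the grasp point (between the pads) lies 19 mm behind it; z points along the fingers, y is the line along which they close (so a half turn about z gives the same grasp; the last joint's range is limited). The gripper opens to 85 mm and grips with 20 to 120 N. Pads are 22 mm wide; open, the fingers measure 114 mm over their backs; the gripper's body (76 mm by 85 mm) begins 54 mm behind the grasp point. The pads swing forward as they close: fully open they stand 13 mm farther back than shut.
Start: joints at [1.447, 0.04, 0.085, 0, -1.615, -0.334], TCP at [0.265, 0.538, 0.231] pointing down, gripper open.
Joint ranges: [-2.56, 2.56], [-1.29, 2.01], [-1.08, 1.49], [-3.29, 1.98], [-2.81, -0.18], [-2.99, 2.99]. Speed limits (rad/s): [2.57, 2.57, 3.01, 3.14, 3.14, 3.14].

## Interface

Orientations are given as a unit quaternion [x, y, z, w].
In Python, from plant import ctrl gives the robot as it stands.
- The arm moves only by the tool jog_arm, never from a script. Its argument "series" is one flat list of numbers, 7 for each row, row after row: the shift along the tool's x, y, z each as a share of 150 mm, from -1 to 1, then the turn, a rotation vector about the tool's x, y, z each as a share of 180 degrees, from -1 to 1, then the gripper's target within -1 to 1 (shut at 1, half-way at 0, fully open at -1). A call has 1 to 5 rows; each row is the pose to reach, as a shift and turn from the pose commanded when the call began, along the tool's axes at that moment, turning the shorter way round; what a row does not reach only later rows make up. A row lasts 1/10 s, in which the tool goes at most 50 mm and 8.59 degrees, less where a joint would pass 70% of its speed; a pose out of reach is approached as far as the arm can. A call with a number of a shift or a turn outside -1 to 1 is refused whole. A call with a gripper value outside its range is refused whole. The fingers move at their own pace and stop on an object; the grip force is fixed at half the most. Time passes only in rows, so rows that repeat a pose let the fingers close. It gives the time, the measured TCP pose, the force, the opening and the grip force at its end, in the units of the state.
- ctrl.get_obs(): the state, without advancing time (a new reading comes with each control period).
- ctrl.read_camera(name): name is "side" or "top"; returns a dict with "frame" (480x640x3 uint8, blue, green, red), "z_map" (480x640 float32, m along the optical axis (not along the pixel's ray), 0 where there is no reading), "intrinsics" (3x3 intrinsics, pixels), "R" (3x3) and "t" (3): a world point X has camera coordinates R X + t. Camera axes: x right, y down, z forward; pixel columns grow to the right and rows downward; lengths in m; the calibration is good to about 2 mm. A picture is of the moment at which its call begins.
- ctrl.sign_off(): hands the job in; it is judged then, once.
The state is a dict: "time_s": time; "joints": joint angles; "qd": joint speeds; "tau": joint torques, N m; "eef_pos": TCP position; "ee_rot": TCP orientation; "wrist_force": force on the tool from outside, world axes, zero at the start; "wrist_torque": the same for the moment, N m; "gripper_width": opening from 0.0 (shut) to 1.0 (fully open); "grip_force": force on a finger pad.
Only numpy, scipy, OpenCV 4.12 (cv2) and the standard library are available. Lean on these libraries where they do the work, as an engineer would, in place of code of your own. Each camera call takes 0.05 s, during which the arm holds its last target. There are 200 camera calls.

## Task

Take the yellow nut driver out of the white stand and hang it upright in the one free hook of the grey tool rack, between its neighbours: keep its collar just above the prongs, push the shank in from the front between the two sprung orange jaws until it is fully home and the jaws have snapped shut behind it, then lower the collar onto the prongs and let go. Push gently by feel (no more than 15 N on the hook while pushing in, 25 N at any time), and do not knock the drivers hanging in the rack or those left in the stand.

Things in the scene. Friction and masses are not known exactly. Their poses are not given: they have to be found in the camera images.
- driver: yellow-handled nut driver, about 0.1 kg, upright at the start in one of the stand's holes, collar resting on the stand. Origin on its axis at the collar's underside, +z up along the handle. Dark collar 32 mm in diameter, z = 0 to 6 mm; handle 26 mm in diameter, z = 6 to 66 mm (grip at about z = 38 mm); steel shank 10 mm in diameter, down to z = -70 mm
- red_driver: the same driver with a red handle, standing in the stand; same origin and sizes
- blue_driver: the same driver with a blue handle, standing in the stand; same origin and sizes
- stand: white block 60 x 190 x 85 mm (x, y, z), fixed. Origin at the centre of its underside. Three vertical through holes of 14 mm at y = -60, 0 and 60 mm, x = 0, one driver in each; free room for fingers on both sides of the row (its x)
- rack: grey rack, fixed: rail 270 mm long along its y, 20 mm deep, on end posts. Origin on the table under the middle of the rail's front face; hooks point to its -x, towards the robot. Rail top at z = 128 mm. Four hooks at y = -78, -26, 26, 78 mm; the free one is one of the middle two, the other three hold a driver each. Nothing stands above the prongs but their lips and the drivers
- hook: mount of the free hook. Origin on the rail's front face on the hook's centreline, level with the prongs' upper side (130 mm above the table); the driver goes in moving to +x. The fork sticks out by an amount that differs each time and is not measured: its seat centre lies at x = -44 to -89 mm, y = 0, z = 0 (there the hung driver's origin rests). It does not give under 25 N
- jaw_left (a joint): left (+y) orange one-way jaw of the free hook, rad: 0 shut, about 0.34 with the shank between the tips. The two jaws lie in the slot, pivoted 20 mm in front of the seat centre and nearly meeting 8 mm in front of it. Spreading both takes a push of about 4 to 9 N; it falls off once the shank has passed, about 3 mm before the stop, and they spring shut behind it
- jaw_right (a joint): right (-y) orange jaw of the free hook, rad: 0 shut, about 0.34 with the shank between the tips; mirror image of the left one
- green_driver: driver with a green handle, hanging loose in an end hook (rack y = -78 mm); origin and sizes as the yellow one, but its handle ends at z = 56 mm
- orange_driver: driver with an orange handle, hanging loose in the other middle hook; otherwise as the green one
- black_driver: driver with a black handle, hanging loose in an end hook (rack y = 78 mm); otherwise as the green one
- hook_axis (a point): same point and axes as the hook mount. Fork, measured from the seat centre: slot 15 mm wide between two prongs 6 mm wide, 8 mm high; rigid stop 7 mm behind (+x); lips 4 mm high on the prongs 23 to 28 mm in front (carry the collar about 9 mm above the prongs to clear them); entry flares reach 39 mm in front, mouth about 25 mm wide
Mind the look-alikes: they are no part of the job. What is shaped like the driver but purple is not meant.

How it is judged:
By the outcome, as a careful person would: the job done as asked, in the order asked, and still so for the second after the job is handed in, with the robot touching nothing.
It also fails if it takes over 58 s, if anything falls off the work surface, if the arm or the gripper's body presses on something with over 40 N, if the wrist force passes 120 N, or if a joint passes its speed limit or range.

## Working session

There is one attempt and no reset: what is moved stays moved. The work goes in short steps, Python scripts to look and compute and a tool call to move; the robot and the scene stay as the last step left them, time stands still between calls to the robot, and variables do not carry over. Pictures are saved under pics/ and viewed, at most 10 in all, crops included, and the job is handed in when it is done.

Besides the shell and the picture viewer there is one more tool, called by a JSON object that holds its "method" and its "body". jog_arm: Moves the arm, as the interface text tells. Its arguments: {"type":"object","properties":{"series":{"type":"array","items":{"type":"number","minimum":-1,"maximum":1}}},"required":["series"]}

```bash
mkdir -p pics
cat > h.py <<'E'
import numpy as np, cv2
from plant import ctrl
from scipy.spatial.transform import Rotation as Ro
def cloud(c):
    z=c["z_map"];K=c["intrinsics"];v,u=np.mgrid[:480,:640]
    p=np.stack([(u-K[0,2])/K[0,0]*z,(v-K[1,2])/K[1,1]*z,z],-1)
    return (p-c["t"])@c["R"]   # R^T (p-t)
E
python3 - <<'E'
from h import *
a=ctrl.read_camera("side");b=ctrl.read_camera("top")
np.savez("s0.npz",**a);np.savez("t0.npz",**b)
cv2.imwrite("pics/s0.png",a["frame"]);cv2.imwrite("pics/t0.png",b["frame"])
for c in(a,b): print(-c["R"].T@c["t"],c["intrinsics"][0,0],c["R"][2])
print(ctrl.get_obs())
E
```

```text
[ 0.0955927  -0.60731617  0.61593027] 523.6239293117649 [ 0.52443919  0.60106575 -0.60306178]
[ 0.40899564 -0.08782458  0.98056148] 460.19198836438727 [ 0.20655099  0.02186116 -0.97819159]
{'time_s': 0.1, 'joints': array([ 1.44672136e+00,  4.07871821e-02,  8.39244662e-02, -3.93013068e-04,
       -1.61545271e+00, -3.33705557e-01]), 'qd': array([ 0.00053793, -0.00048797,  0.00171005,  0.00317429,  0.00191245,
        0.0011896 ]), 'tau': array([-5.17333770e-03, -3.69342363e+01,  3.48280621e+01,  6.95189908e+00,
       -4.58206952e-03,  5.78312694e-06]), 'eef_pos': array([0.26498357, 0.53801222, 0.2303692 ]), 'ee_rot': array([ 9.73920447e-01, -2.26888401e-01, -1.15773048e-04,  7.75921068e-04]), 'wrist_force': array([-0.50234116,  0.31255724,  0.3369059 ]), 'wrist_torque': array([-0.01600112,  0.01997472, -0.0366456 ]), 'grip_force': 0.0, 'gripper_width': 0.9985082126371873}
```

View pics/s0.png

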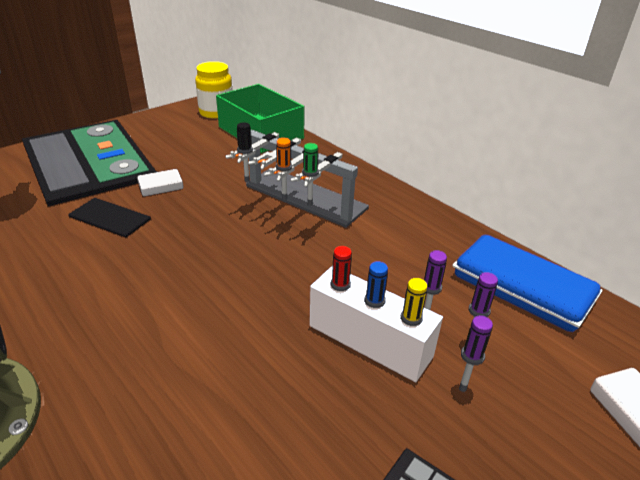

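View pics/t0.png

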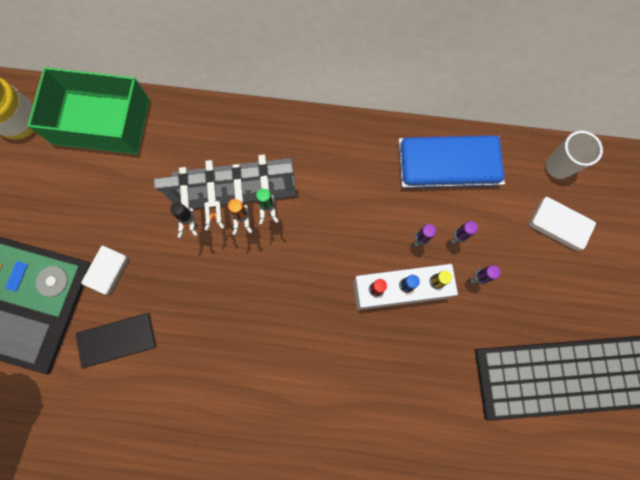

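In the side view, the yellow driver is in the stand at (415,300). In the top view it is at (444,279). Three purple look-alikes stand free at top (425,235), (465,232) and (487,274); they are purple and outside the stand, so they aren't meant. The free hook is at top (213,208), between black (181,212) and orange (236,206).

Run:
```python
from h import *
S=dict(np.load("s0.npz"));T=dict(np.load("t0.npz"))
for n,c in(("s",S),("t",T)):
    P=cloud(c);hsv=cv2.cvtColor(c["frame"],cv2.COLOR_BGR2HSV);H,s,v=cv2.split(hsv)
    ok=c["z_map"]>0
    reg=(P[...,0]>.2)&(P[...,0]<.9)&(abs(P[...,1])<.5)
    for nm,lo,hi in(("yel",26,33),("red",0,4),("org",6,16),("grn",55,85),("blu",105,120),("pur",130,155)):
        m=ok&reg&(H>=lo)&(H<=hi)&(s>150)&(v>70)&(P[...,2]>.08 if nm!="pur" else P[...,2]>.04)
        k,l,st,ce=cv2.connectedComponentsWithStats(m.astype(np.uint8))
        for i in range(1,k):
            if st[i,4]>40:
                q=P[l==i];zt=np.percentile(q[:,2],97);top=q[q[:,2]>zt-.006]
                print(n,nm,ce[i].round(),st[i,4],"top",top.mean(0).round(4),"mean",q.mean(0).round(4))
    m=ok&reg&(s<40)&(v>150)&(abs(P[...,2]-.085)<.006)&(P[...,1]<0)
    k,l,st,ce=cv2.connectedComponentsWithStats(m.astype(np.uint8));i=1+np.argmax(st[1:,4])
    q=P[l==i];r=cv2.minAreaRect((q[:,:2]*1000).astype(np.float32));print(n,"stand",r,q[:,2].mean())
    m=ok&reg&(abs(P[...,2]-.128)<.006)&(s<60)
    k,l,st,ce=cv2.connectedComponentsWithStats(cv2.dilate(m.astype(np.uint8),np.ones((3,3))))
    for i in range(1,k):
        if st[i,4]>150:
            q=P[(l==i)&m];print(n,"rail",ce[i],st[i,4],cv2.minAreaRect((q[:,:2]*1000).astype(np.float32)),q.mean(0))
a=cv2.resize(S["frame"][230:400,290:530],None,fx=3,fy=3,interpolation=2)[:400,:640]
b=cv2.resize(T["frame"][150:245,150:310],None,fx=4,fy=4,interpolation=2)
b=b[:200+180]
cv2.imwrite("pics/c0.png",np.vstack([cv2.resize(a,(480,300)),cv2.resize(b,(480,285))]))
```

```text
s yel [417. 284.] 178 top [ 0.5488 -0.3017  0.1494] mean [ 0.5492 -0.3015  0.149 ]
s red [341. 264.] 460 top [ 0.5177 -0.1872  0.149 ] mean [ 0.5147 -0.1901  0.1305]
s org [283. 154.] 241 top [0.6216 0.0851 0.182 ] mean [0.621  0.0849 0.163 ]
s grn [264. 114.] 302 top [0.8043 0.4016 0.0872] mean [0.8043 0.4003 0.0852]
s grn [310. 148.] 98 top [0.6503 0.0423 0.1838] mean [0.6499 0.0418 0.1833]
s grn [310. 162.] 137 top [0.645  0.038  0.1724] mean [0.6463 0.0378 0.1569]
s blu [377. 280.] 476 top [ 0.5324 -0.2448  0.149 ] mean [ 0.5292 -0.2475  0.1312]
s pur [437. 257.] 176 top [ 0.6346 -0.2701  0.1338] mean [ 0.6342 -0.2703  0.1335]
s pur [428. 272.] 54 top [ 0.6249 -0.2657  0.1211] mean [ 0.6255 -0.2648  0.1063]
s pur [435. 277.] 128 top [ 0.6277 -0.2769  0.1207] mean [ 0.6278 -0.2766  0.1016]
s pur [488. 280.] 209 top [ 0.65   -0.3479  0.134 ] mean [ 0.6502 -0.3478  0.1332]
s pur [481. 299.] 209 top [ 0.6414 -0.3499  0.122 ] mean [ 0.6418 -0.349   0.102 ]
s pur [482. 324.] 269 top [ 0.5698 -0.3938  0.134 ] mean [ 0.5704 -0.3936  0.1331]
s pur [475. 345.] 275 top [ 0.5621 -0.3971  0.1
[... 771 characters left out ...]
ed [379. 286.] 152 top [ 0.5199 -0.1857  0.1512] mean [ 0.5185 -0.1845  0.1472]
t org [238. 212.] 85 top [0.6222 0.0846 0.1849] mean [0.6196 0.0854 0.1735]
t grn [107. 122.] 404 top [0.8037 0.403  0.0896] mean [0.8    0.4063 0.0884]
t grn [263. 194.] 77 top [0.6543 0.0432 0.1862] mean [0.6542 0.0432 0.1861]
t blu [411. 282.] 142 top [ 0.535  -0.2438  0.1512] mean [ 0.5339 -0.2425  0.1477]
t stand ((536.1126708984375, -245.89227294921875), (60.34905242919922, 190.5127716064453), 14.362286567687988) 0.08525253768526116
t rail [221.29441464 182.9589776 ] 3169 ((665.7760620117188, 126.13165283203125), (138.96641540527344, 269.4982604980469), 13.540122985839844) [0.68677854 0.13588251 0.12919894]
```

View pics/c0.png

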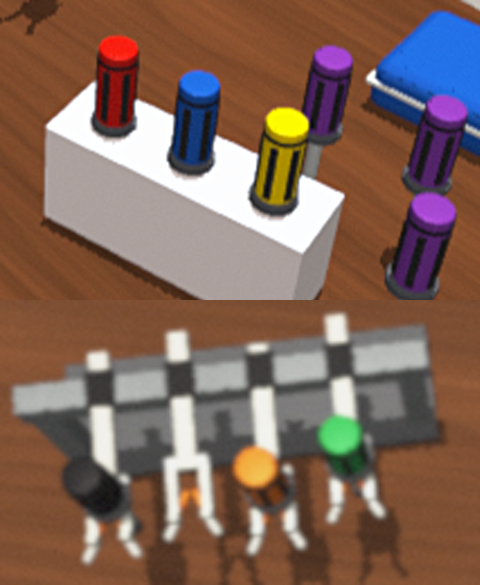

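The crop confirms it: yellow sits in the stand's end hole at (280,160), and the three purple ones stand free behind it. The free fork, with its orange jaws, is at crop (190,490). Next I'll measure the fork.

Run:
```python
from h import *
T=dict(np.load("t0.npz"));S=dict(np.load("s0.npz"))
for n,c in(("t",T),("s",S)):
    P=cloud(c);H,s,v=cv2.split(cv2.cvtColor(c["frame"],cv2.COLOR_BGR2HSV))
    z=P[...,2];ok=c["z_map"]>0
    # rail end edges / yaw: rail grey top points
    if n=="t":
        m=ok&(abs(z-.128)<.004)&(s<50)&(v>90)&(v<185)&(P[...,0]>.6)&(abs(P[...,1]-.13)<.2)
        q=P[m][:,:2].astype(np.float32);r=cv2.fitLine(q,cv2.DIST_HUBER,0,1e-4,1e-4).ravel();print("rail",len(q),r,np.degrees(np.arctan2(-r[0],r[1])), cv2.minAreaRect(q*1000))
    yaw=np.radians(14.0);ex=np.array([np.cos(yaw),np.sin(yaw)]);ey=np.array([-ex[1],ex[0]])
    o=np.array([.6597,.1514]);d=P[...,:2]-o;X=d@ex*1000;Y=d@ey*1000
    near=ok&(z>.118)&(z<.142)&(abs(Y)<22)&(X<60)&(X>-110)
    w=near&(s<70)&(v>150);og=near&(H<18)&(s>110)&(v>110)
    for x in range(-100,50,5):
        k=w&(X>=x)&(X<x+5);g=og&(X>=x)&(X<x+5)
        print(n,x,np.sort(Y[k]).round().astype(int).tolist(), "O",np.sort(Y[g]).round().astype(int).tolist())
```

```text
rail 986 [ 0.20616074 -0.9785181   0.69272274  0.1593203 ] -168.10254 ((661.3373413085938, 127.14325714111328), (136.68800354003906, 268.5340881347656), 10.671521186828613)
t -100 [] O []
t -95 [] O []
t -90 [] O []
t -85 [] O []
t -80 [] O []
t -75 [] O []
t -70 [-17, -17, -15, -15, -13, -13, 13, 14, 15, 16, 18, 18] O []
t -65 [-17, -15, -15, -14, -13, -11, -11, -9, 10, 11, 11, 12, 13, 13, 13, 15, 16] O []
t -60 [-14, -14, -13, -13, -12, -12, -11, -11, -10, -10, -9, -8, 8, 8, 9, 10, 10, 11, 11, 12] O []
t -55 [-13, -11, -10, -9, 8, 9, 9, 10, 12, 12, 14] O []
t -50 [-13, -13, -13, -12, -11, -11, -10, -9, -9, -7, -7, -7, 7, 8, 8, 10, 10, 10, 12, 12] O [-4, 5, 5, 7]
t -45 [-14, -13, -12, -12, -12, -10, -10, -8, -7, 8, 8, 9, 9, 12, 12, 12, 13] O [-5, -4, -3, 1, 2, 3, 4, 5, 5, 7, 7]
t -40 [-14, -13, -13, -12, -12, -10, -9, -8, -8, -7, 7, 7, 7, 9, 9, 11, 11, 13, 13] O [-4, -1, 0, 2, 3, 5, 5, 8]
t -35 [-14, -14, -13, -12, -12, -10, -10, -10, -9, -8, 7, 7, 8, 9, 11, 11, 11, 12, 12, 13] O []
t -30 [-13, -13, -11, -11, -11, -9, -9, -8, 8, 8, 8, 9, 10, 10, 11, 12, 12] O []
t -25 [-13, -13, -11
[... 1666 characters left out ...]
, -7, -7, -5, 9, 11, 11, 13, 16] O [-12, -9, 4, 6, 8, 10, 10]
s -40 [-10, -10, -5, 13, 15, 16] O [11]
s -35 [-12, -11, -9, -8, -6, -4, 10, 11, 14, 14] O [-10, 10, 12]
s -30 [-10, -7, -4, -3, 3, 11, 14, 14, 14] O [-12]
s -25 [-11, -7, -6, -5, -4, -3, -2, -1, 2, 3, 3, 6, 7, 7, 7, 8, 10, 12, 15] O []
s -20 [-6, -4, 0, 1, 3, 4, 7, 8, 9, 11, 11, 14, 15] O []
s -15 [-3, -2, 0, 1, 1, 5, 5, 8] O []
s -10 [2, 5, 7, 8] O []
s -5 [7, 9] O []
s 0 [] O []
s 5 [] O []
s 10 [] O []
s 15 [] O []
s 20 [] O []
s 25 [-21, -20, -17, -14, -14, -11] O []
s 30 [-22, -19, -17, -13, -11] O []
s 35 [-20, -19, -17, -16, -15, -14, -11, -11, -10, -9, -6, -5] O []
s 40 [-21, -21, -16, -11, -10] O []
s 45 [-17, -12] O [9]
```

The top view puts the fork seat at about (0.6287, 0.1437), with the rack yawed 14.0°. The driver is at (0.5495, -0.302), with the stand yawed 14.4°. Moving over to the stand.

{"method": "jog_arm", "body": {"series": [1,1,0,0,0,0,-1,1,1,0,0,0,0,-1,1,1,0,0,0,0,-1,1,1,0,0,0,0,-1,1,1,0,0,0,0,-1]}}

```text
time_s: 0.6
eef_pos: [0.3344, 0.3341, 0.2321]
ee_rot: [0.974, -0.228, 0.0, -0.001]
wrist_force: [0.1, 1.0, -0.1]
gripper_width: 1.0
grip_force: 0.0
```

{"method": "jog_arm", "body": {"series": [1,1,0,0,0,0,-1,1,1,0,0,0,0,-1,1,1,0,0,0,0,-1,1,1,0,0,0,0,-1,1,1,0,0,0,0,-1]}}

```text
time_s: 1.1
eef_pos: [0.4024, 0.1333, 0.2316]
ee_rot: [0.973, -0.229, 0.0, -0.0]
wrist_force: [0.4, 1.2, 0.5]
gripper_width: 0.999
grip_force: 0.0
```

{"method": "jog_arm", "body": {"series": [1,1,0,0,0,0,-1,1,1,0,0,0,0,-1,1,1,0,0,0,0,-1,1,1,0,0,0,0,-1,1,1,0,0,0,0,-1]}}

```text
time_s: 1.6
eef_pos: [0.4704, -0.0677, 0.2304]
ee_rot: [0.973, -0.229, -0.001, 0.001]
wrist_force: [0.5, -0.4, -0.2]
gripper_width: 1.001
grip_force: 0.0
```

{"method": "jog_arm", "body": {"series": [1,1,0,0,0,0.2,-1,1,1,0,0,0,0.2,-1,1,1,0,0,0,0.2,-1,1,1,0,0,0,0.2,-1,1,1,0,0,0,0.2,-1]}}

```text
time_s: 2.1
eef_pos: [0.5387, -0.2681, 0.2288]
ee_rot: [0.854, -0.52, -0.002, 0.001]
wrist_force: [-0.1, 0.7, -0.8]
gripper_width: 1.004
grip_force: 0.0
```

```bash
cat >> h.py <<'E'
def go(p,yaw_y,obs=None):
    """shift/turn shares to reach TCP p, tool down, tool y at yaw_y deg"""
    o=obs or ctrl.get_obs();R=Ro.from_quat(o["ee_rot"])
    y=np.radians(yaw_y);Y=np.array([np.cos(y),np.sin(y),0]);Z=np.array([0,0,-1.]);G=Ro.from_matrix(np.c_[np.cross(Y,Z),Y,Z])
    print("t",o["time_s"],"pos",o["eef_pos"].round(4),"F",o["wrist_force"].round(1),"w",round(o["gripper_width"],3),"g",round(o["grip_force"],1))
    print("shift",(R.inv().apply(np.array(p)-o["eef_pos"])/.15).round(4),"turn",((R.inv()*G).as_rotvec()/np.pi).round(4))
E
python3 -c "
from h import *
go([.5495,-.302,.20],-165.6)"
```

```text
t 2.1 pos [ 0.5387 -0.2681  0.2288] F [-0.1  0.7 -0.8] w 1.004 g 0.0
shift [0.234  0.0392 0.1914] turn [0.0011 0.0006 0.0719]
```

{"method": "jog_arm", "body": {"series": [0.234,0.04,0.19,0,0,0.072,-0.7,0.234,0.04,0.19,0,0,0.072,-0.7,0.234,0.04,0.19,0,0,0.072,-0.7,0.234,0.04,0.19,0,0,0.072,-0.7]}}

```text
time_s: 2.5
eef_pos: [0.5497, -0.2982, 0.2033]
ee_rot: [0.793, -0.609, 0.0, -0.0]
wrist_force: [-0.4, -0.7, -0.3]
gripper_width: 0.851
grip_force: 0.0
```

Run:
```python
from h import *
go([.5495,-.302,.104],-165.6)
s=ctrl.read_camera("side");t=ctrl.read_camera("top")
cv2.imwrite("pics/m1.png",np.vstack([cv2.resize(s["frame"][170:370,300:540],(480,400)),cv2.resize(t["frame"][220:320,340:540],(400,200)).__class__ and cv2.copyMakeBorder(cv2.resize(t["frame"][220:320,340:540],(400,200)),0,0,0,80,0)]))
```

```text
t 2.5 pos [ 0.5497 -0.2982  0.2033] F [-0.4 -0.7 -0.3] w 0.851 g 0.0
shift [0.0236 0.0082 0.662 ] turn [-0.0001 -0.0002  0.0034]
```

View pics/m1.png

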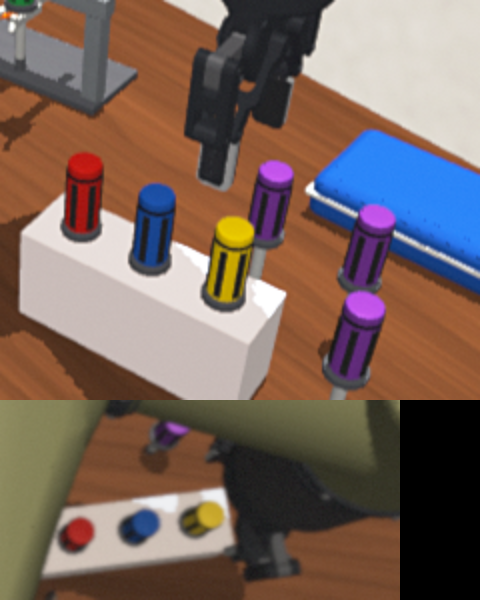

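The gripper hovers above the stand, and yellow is at crop (230,260) in the side view. In the top view the fingers look offset, so I'll check by projecting the expected finger points.

Run:
```python
from h import *
go([.5495,-.302,.104],-165.6)
c=dict(np.load("t0.npz"))
def pr(X):
    p=c["R"]@np.array(X)+c["t"];p=c["intrinsics"]@(p/p[2]);return p[:2].round()
o=ctrl.get_obs();R=Ro.from_quat(o["ee_rot"])
for q in([0,0,0],[0,.045,-.01],[0,-.045,-.01],[0,.045,-.05],[0,-.045,-.05],[0,0,-.12]): print(q,pr(o["eef_pos"]+R.apply(q)))
print(pr([.5495,-.302,.151]))
t=ctrl.read_camera("top");P=cloud(t)
for uv in((444,279),(475,302),(460,292),(470,300)): print(uv,P[uv[1],uv[0]].round(3))
```

```text
t 2.6 pos [ 0.5498 -0.2982  0.204 ] F [ 0.8 -0.1  0.2] w 0.847 g 0.0
shift [0.0234 0.0094 0.6669] turn [-0.0005 -0.0003  0.0033]
[0, 0, 0] [451. 273.]
[0, 0.045, -0.01] [458. 298.]
[0, -0.045, -0.01] [447. 246.]
[0, 0.045, -0.05] [466. 296.]
[0, -0.045, -0.05] [454. 241.]
[0, 0, -0.12] [474. 261.]
[445. 277.]
(444, 279) [ 0.546 -0.301  0.151]
(475, 302) [ 0.491 -0.305  0.317]
(460, 292) [ 0.508 -0.294  0.276]
(470, 300) [ 0.494 -0.301  0.304]
```

It matches. Descend and grip.

{"method": "jog_arm", "body": {"series": [0.024,0.008,0.3,0,0,0.003,-0.7,0.024,0.008,0.5,0,0,0.003,-0.7,0.024,0.008,0.667,0,0,0.003,-0.7,0.024,0.008,0.667,0,0,0.003,-0.7,0.024,0.008,0.667,0,0,0.003,-0.7]}}

```text
time_s: 3.15
eef_pos: [0.5494, -0.3028, 0.1042]
ee_rot: [0.79, -0.613, 0.001, 0.0]
wrist_force: [-0.4, -0.3, 1.2]
gripper_width: 0.851
grip_force: 0.0
```

{"method": "jog_arm", "body": {"series": [0,0,0,0,0,0,0.1,0,0,0,0,0,0,0.2,0,0,0,0,0,0,0.3,0,0,0,0,0,0,0.4,0,0,0,0,0,0,0.5]}}

```text
time_s: 3.65
eef_pos: [0.5496, -0.303, 0.104]
ee_rot: [0.79, -0.614, 0.001, -0.0]
wrist_force: [0.5, 1.0, 4.5]
gripper_width: 0.284
grip_force: 58.6
```

{"method": "jog_arm", "body": {"series": [0,0,0,0,0,0,0.7,0,0,0,0,0,0,0.9,0,0,0,0,0,0,1,0,0,0,0,0,0,1,0,0,0,0,0,0,1]}}

```text
time_s: 4.15
eef_pos: [0.5496, -0.3031, 0.104]
ee_rot: [0.79, -0.614, 0.001, -0.0]
wrist_force: [0.7, 1.8, 6.1]
gripper_width: 0.287
grip_force: 58.6
```

Gripped (width ≈ 26 mm). Lift 150 mm so the shank clears its neighbours.

{"method": "jog_arm", "body": {"series": [0,0,-0.15,0,0,0,1,0,0,-0.4,0,0,0,1,0,0,-0.7,0,0,0,1,0,0,-1,0,0,0,1,0,0,-1,0,0,0,1]}}

```text
time_s: 4.65
eef_pos: [0.5503, -0.3043, 0.2606]
ee_rot: [0.789, -0.614, 0.005, -0.001]
wrist_force: [-0.0, -1.0, -0.3]
gripper_width: 0.288
grip_force: 60.0
```

Run:
```python
from h import *
go([.556,.1256,.254],-166)
s=ctrl.read_camera("side");cv2.imwrite("pics/m2.png",s["frame"][100:400,280:560])
```

```text
t 4.65 pos [ 0.5503 -0.3043  0.2606] F [-0.  -1.  -0.3] w 0.288 g 60.0
shift [-2.7686 -0.7415  0.03  ] turn [-0.0026 -0.0023  0.0013]
```

View pics/m2.png

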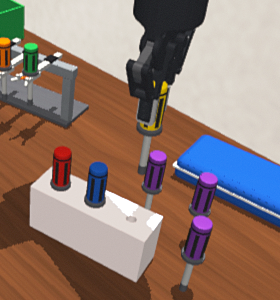

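Yellow is held upright and clear of its hole at crop (152,105), and the others are undisturbed. Traverse.

{"method": "jog_arm", "body": {"series": [-0.2,-0.05,0,0,0,0,1,-0.5,-0.12,0,0,0,0,1,-0.8,-0.2,0,0,0,0,1,-1,-0.25,0,0,0,0,1]}}

```text
time_s: 5.1
eef_pos: [0.5477, -0.1457, 0.2506]
ee_rot: [0.79, -0.613, -0.001, 0.001]
wrist_force: [-0.8, -0.1, -1.2]
gripper_width: 0.291
grip_force: 60.0
```

{"method": "jog_arm", "body": {"series": [-0.25,-0.065,0,0,0,0,1,-0.5,-0.13,0,0,0,0,1,-0.75,-0.2,0,0,0,0,1,-1,-0.26,0,0,0,0,1]}}

```text
time_s: 5.5
eef_pos: [0.5484, 0.0084, 0.2506]
ee_rot: [0.789, -0.614, -0.001, 0.001]
wrist_force: [0.8, 0.3, -0.5]
gripper_width: 0.293
grip_force: 60.0
```

{"method": "jog_arm", "body": {"series": [-0.25,-0.08,0,0,0,0,1,-0.5,-0.15,0,0,0,0,1,-0.7,-0.2,0,0,0,0,1,-0.76,-0.23,0,0,0,0,1,-0.76,-0.23,0,0,0,0,1]}}

```text
time_s: 6.0
eef_pos: [0.554, 0.1268, 0.2507]
ee_rot: [0.79, -0.613, -0.001, 0.001]
wrist_force: [0.3, -0.4, -0.7]
gripper_width: 0.286
grip_force: 60.0
```

Run:
```python
from h import *
s=ctrl.read_camera("side")
go([.556,.1256,.158],-166)
```

```text
t 6.05 pos [0.5542 0.1257 0.2513] F [-0.3 -0.4 -1. ] w 0.289 g 60.0
shift [ 0.0031 -0.0131  0.6217] turn [ 0.0008 -0.0002  0.0017]
```

{"method": "jog_arm", "body": {"series": [0,-0.01,0.2,0,0,0.002,1,0,-0.01,0.4,0,0,0.002,1,0,-0.01,0.55,0,0,0.002,1,0,-0.01,0.62,0,0,0.002,1,0,-0.01,0.62,0,0,0.002,1]}}

```text
time_s: 6.55
eef_pos: [0.5554, 0.1247, 0.1582]
ee_rot: [0.787, -0.617, -0.001, 0.001]
wrist_force: [0.3, -0.4, 0.1]
gripper_width: 0.29
grip_force: 60.1
```

Run:
```python
from h import *
s=ctrl.read_camera("side");t=ctrl.read_camera("top")
np.savez("s3.npz",**s);np.savez("t3.npz",**t)
go([.556,.1256,.158],-166)
yaw=np.radians(14.0);ex=np.array([np.cos(yaw),np.sin(yaw)]);ey=np.array([-ex[1],ex[0]]);seat=np.array([.6287,.1437])
P=cloud(s);d=P[...,:2]-seat;X=d@ex*1000;Y=d@ey*1000;z=P[...,2]*1000
near=(s["z_map"]>0)&(abs(X+75)<20)&(abs(Y)<22)
for a in range(65,150,6):
    k=near&(z>=a)&(z<a+6)
    if k.any(): print(a,k.sum(),X[k].mean().round(1),Y[k].mean().round(1),"Y",Y[k].min().round(1),Y[k].max().round(1),"X",X[k].min().round(1),X[k].max().round(1), s["frame"][k].mean(0).round())
a=cv2.resize(s["frame"][70:220,190:370],(720,600));cv2.imwrite("pics/m3.png",a)
cv2.imwrite("pics/m3t.png",cv2.resize(t["frame"][150:270,140:320],(720,480)))
```

```text
t 6.65 pos [0.5566 0.1255 0.1611] F [ 0.2  0.1 -0.6] w 0.293 g 60.1
shift [-0.0016  0.0036  0.0207] turn [-0.0005 -0.0001 -0.0007]
65 7 -78.8 -1.7 Y -5.2 2.7 X -82.1 -73.5 [53. 64. 93.]
71 17 -79.7 -1.6 Y -6.1 3.5 X -82.8 -72.8 [57. 57. 62.]
77 17 -78.9 -2.2 Y -5.0 2.5 X -82.4 -72.9 [64. 64. 67.]
83 16 -79.1 -1.5 Y -5.2 1.8 X -82.9 -74.7 [114. 117. 118.]
89 10 -78.5 -1.1 Y -3.7 2.4 X -81.8 -75.0 [120. 122. 122.]
95 15 -78.9 -2.2 Y -5.0 2.3 X -83.4 -71.6 [115. 118. 121.]
101 16 -79.1 -1.6 Y -4.0 4.1 X -81.9 -72.8 [116. 121. 125.]
107 16 -79.0 -1.6 Y -5.5 3.9 X -81.9 -74.2 [116. 121. 125.]
113 12 -79.2 -1.1 Y -4.7 3.6 X -82.7 -75.9 [119. 123. 125.]
119 14 -78.7 -1.9 Y -4.4 2.6 X -81.7 -74.7 [120. 123. 124.]
125 15 -79.0 -2.2 Y -4.9 0.8 X -82.1 -75.1 [121. 124. 124.]
137 43 -84.1 -7.5 Y -16.7 10.1 X -92.8 -66.5 [66. 67. 72.]
143 60 -83.1 -5.1 Y -15.2 15.8 X -92.4 -65.7 [53. 79. 87.]
149 37 -83.4 -7.3 Y -13.4 9.2 X -91.9 -71.4 [ 20. 100. 118.]
```

View pics/m3.png

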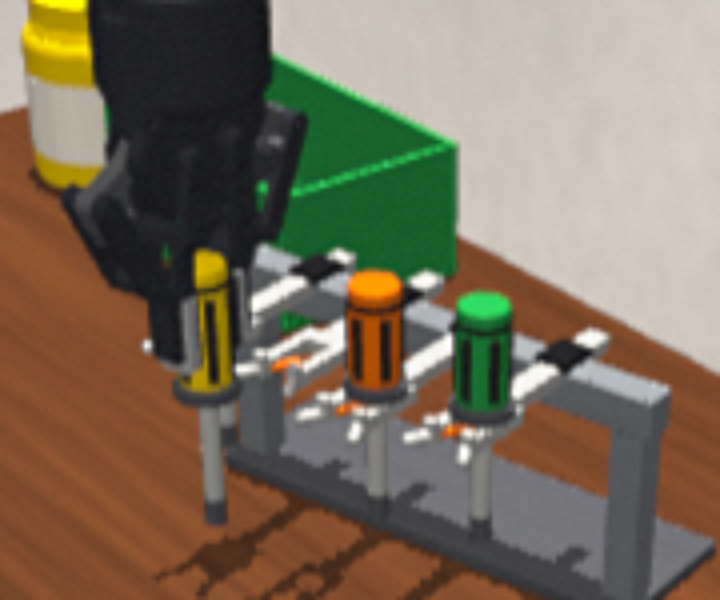

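The shank hangs upright in front of the free fork at crop (212,450). It is centred to about 1 mm and 75 mm short of the seat. Enter the flares.

{"method": "jog_arm", "body": {"series": [0,-0.1,0,0,0,0,1,0,-0.2,0,0,0,0,1,0,-0.28,0,0,0,0,1,0,-0.32,0,0,0,0,1,0,-0.32,0,0,0,0,1]}}

```text
time_s: 7.15
eef_pos: [0.6033, 0.1377, 0.1606]
ee_rot: [0.787, -0.616, 0.0, -0.0]
wrist_force: [0.2, -0.7, -0.6]
gripper_width: 0.289
grip_force: 60.0
```

```bash
cat >> h.py <<'E'
yaw=np.radians(14.0);ex=np.array([np.cos(yaw),np.sin(yaw)]);ey=np.array([-ex[1],ex[0]]);seat=np.array([.6287,.1437])
def rel():
    o=ctrl.get_obs();d=o["eef_pos"][:2]-seat;f=o["wrist_force"]
    print("t",round(o["time_s"],2),"X %.1f Y %.1f z %.1f"%(d@ex*1e3,d@ey*1e3,o["eef_pos"][2]*1e3),"F %.1f %.1f %.1f"%(f[:2]@ex,f[:2]@ey,f[2]),"w",round(o["gripper_width"],3))
E
python3 - <<'E'
from h import *
t=ctrl.read_camera("top");s=ctrl.read_camera("side");rel()
P=cloud(s);d=P[...,:2]-seat;X=d@ex*1000;Y=d@ey*1000;z=P[...,2]*1000;k=(s["z_map"]>0)&(abs(X+27)<14)&(abs(Y)<12)&(z>75)&(z<115)
print(k.sum(),X[k].mean(),Y[k].mean())
a=cv2.resize(s["frame"][110:200,215:335],(720,540),interpolation=cv2.INTER_CUBIC);cv2.imwrite("pics/m4.png",a)
E
```

```text
t 7.25 X -26.9 Y 0.4 z 160.4 F 0.1 0.3 -1.0 w 0.291
90 -29.692901781394482 -0.12025274902524968
```

View pics/m4.png

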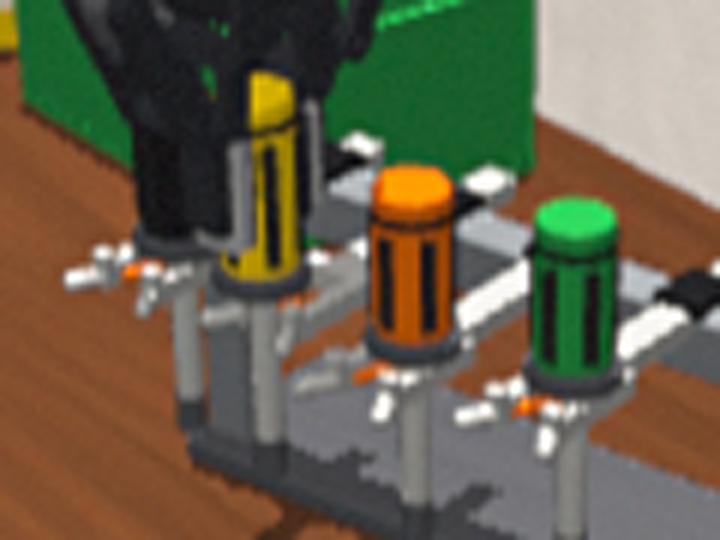

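The shank is between the flares at crop (265,370), with the collar above the lips. Now push in small steps.

{"method": "jog_arm", "body": {"series": [0.003,-0.01,0,0,0,0,1,0.003,-0.02,0,0,0,0,1,0.003,-0.03,0,0,0,0,1,0.003,-0.04,0,0,0,0,1,0.003,-0.05,0,0,0,0,1]}}

```text
time_s: 7.75
eef_pos: [0.61, 0.1391, 0.1597]
ee_rot: [0.788, -0.616, -0.0, 0.0]
wrist_force: [-0.8, -0.2, -1.2]
gripper_width: 0.286
grip_force: 60.0
```

```bash
python3 -c "
from h import *
rel()"
```

```text
t 7.75 X -19.3 Y 0.0 z 159.7 F -0.8 0.0 -1.2 w 0.286
```

{"method": "jog_arm", "body": {"series": [0,-0.007,0,0,0,0,1,0,-0.014,0,0,0,0,1,0,-0.021,0,0,0,0,1,0,-0.028,0,0,0,0,1,0,-0.035,0,0,0,0,1]}}

```text
time_s: 8.25
eef_pos: [0.614, 0.1404, 0.1591]
ee_rot: [0.788, -0.616, -0.001, 0.001]
wrist_force: [-6.8, -0.1, -0.4]
gripper_width: 0.286
grip_force: 60.1
```

```bash
python3 -c "
from h import *
rel()"
```

```text
t 8.25 X -15.1 Y 0.3 z 159.1 F -6.6 1.6 -0.4 w 0.286
```

The jaws resist with 6.6 N, and the lateral force is small. Smaller steps from here.

{"method": "jog_arm", "body": {"series": [0,-0.004,0,0,0,0,1,0,-0.008,0,0,0,0,1,0,-0.012,0,0,0,0,1]}}

```text
time_s: 8.55
eef_pos: [0.6152, 0.1405, 0.1588]
ee_rot: [0.788, -0.616, -0.001, 0.002]
wrist_force: [-7.6, 0.5, -0.4]
gripper_width: 0.286
grip_force: 60.2
```

```bash
python3 -c "
from h import *
rel()"
```

```text
t 8.55 X -13.9 Y 0.2 z 158.8 F -7.3 2.4 -0.4 w 0.286
```

{"method": "jog_arm", "body": {"series": [-0.004,-0.004,0,0,0,0,1,-0.004,-0.008,0,0,0,0,1,-0.004,-0.012,0,0,0,0,1]}}

```text
time_s: 8.85
eef_pos: [0.6169, 0.1413, 0.1587]
ee_rot: [0.788, -0.616, -0.001, 0.002]
wrist_force: [-6.9, -0.2, -1.6]
gripper_width: 0.289
grip_force: 60.2
```

```bash
python3 -c "
from h import *
rel()"
```

```text
t 8.85 X -12.1 Y 0.5 z 158.7 F -6.7 1.5 -1.6 w 0.289
```

{"method": "jog_arm", "body": {"series": [-0.002,-0.005,0,0,0,0,1,-0.002,-0.01,0,0,0,0,1,-0.002,-0.015,0,0,0,0,1,-0.002,-0.02,0,0,0,0,1]}}

```text
time_s: 9.25
eef_pos: [0.62, 0.1422, 0.1588]
ee_rot: [0.787, -0.616, -0.001, 0.002]
wrist_force: [-5.7, -1.3, -1.3]
gripper_width: 0.287
grip_force: 60.2
```

```bash
python3 -c "
from h import *
rel()"
```

```text
t 9.25 X -8.8 Y 0.7 z 158.8 F -5.9 0.1 -1.3 w 0.287
```

{"method": "jog_arm", "body": {"series": [0,-0.005,0,0,0,0,1,0,-0.01,0,0,0,0,1,0,-0.015,0,0,0,0,1,0,-0.02,0,0,0,0,1]}}

```text
time_s: 9.65
eef_pos: [0.6235, 0.1431, 0.1591]
ee_rot: [0.787, -0.616, -0.0, 0.001]
wrist_force: [-3.8, -1.1, -1.2]
gripper_width: 0.291
grip_force: 60.1
```

```bash
python3 -c "
from h import *
rel()"
```

```text
t 9.65 X -5.2 Y 0.6 z 159.1 F -4.0 -0.2 -1.2 w 0.291
```

{"method": "jog_arm", "body": {"series": [0,-0.004,0,0,0,0,1,0,-0.008,0,0,0,0,1,0,-0.012,0,0,0,0,1,0,-0.016,0,0,0,0,1]}}

```text
time_s: 10.05
eef_pos: [0.6272, 0.1442, 0.1602]
ee_rot: [0.788, -0.616, 0.001, -0.001]
wrist_force: [-0.5, 1.3, -0.8]
gripper_width: 0.29
grip_force: 60.1
```

```bash
python3 -c "
from h import *
rel()"
```

```text
t 10.05 X -1.3 Y 0.9 z 160.2 F -0.1 1.4 -0.8 w 0.29
```

Force dropped to zero, so the shank has passed the jaws. Now feel for the stop, about 3 mm ahead.

{"method": "jog_arm", "body": {"series": [0,-0.004,0,0,0,0,1,0,-0.008,0,0,0,0,1,0,-0.011,0,0,0,0,1]}}

```text
time_s: 10.35
eef_pos: [0.6283, 0.1445, 0.1601]
ee_rot: [0.788, -0.616, 0.0, -0.0]
wrist_force: [0.6, 0.0, -1.2]
gripper_width: 0.29
grip_force: 60.1
```

```bash
python3 -c "
from h import *
rel()"
```

```text
t 10.35 X -0.2 Y 0.8 z 160.1 F 0.6 -0.1 -1.2 w 0.29
```

{"method": "jog_arm", "body": {"series": [0,-0.003,0,0,0,0,1,0,-0.006,0,0,0,0,1,0,-0.009,0,0,0,0,1]}}

```text
time_s: 10.65
eef_pos: [0.6293, 0.1447, 0.1596]
ee_rot: [0.788, -0.616, -0.0, 0.0]
wrist_force: [-0.1, -0.2, -1.1]
gripper_width: 0.286
grip_force: 60.1
```

```bash
python3 -c "
from h import *
rel()"
```

```text
t 10.65 X 0.8 Y 0.8 z 159.6 F -0.2 -0.2 -1.1 w 0.286
```

{"method": "jog_arm", "body": {"series": [0,-0.003,0,0,0,0,1,0,-0.006,0,0,0,0,1,0,-0.009,0,0,0,0,1]}}

```text
time_s: 10.95
eef_pos: [0.6307, 0.1451, 0.1597]
ee_rot: [0.788, -0.616, 0.0, 0.0]
wrist_force: [0.0, 0.6, -1.1]
gripper_width: 0.295
grip_force: 60.1
```

```bash
python3 -c "
from h import *
rel()"
```

```text
t 10.95 X 2.3 Y 0.8 z 159.7 F 0.1 0.5 -1.1 w 0.295
```

{"method": "jog_arm", "body": {"series": [0,-0.003,0,0,0,0,1,0,-0.006,0,0,0,0,1]}}

```text
time_s: 11.15
eef_pos: [0.6316, 0.1453, 0.1598]
ee_rot: [0.788, -0.616, 0.0, 0.0]
wrist_force: [-0.5, 0.0, -0.9]
gripper_width: 0.292
grip_force: 60.1
```

```bash
python3 -c "
from h import *
rel()"
```

```text
t 11.15 X 3.2 Y 0.9 z 159.8 F -0.5 0.1 -0.9 w 0.292
```

{"method": "jog_arm", "body": {"series": [0,-0.003,0,0,0,0,1,0,-0.006,0,0,0,0,1]}}

```text
time_s: 11.35
eef_pos: [0.6319, 0.1453, 0.1597]
ee_rot: [0.788, -0.616, -0.0, 0.001]
wrist_force: [-5.4, -1.0, 0.7]
gripper_width: 0.29
grip_force: 60.3
```

```bash
python3 -c "
from h import *
rel()"
```

```text
t 11.35 X 3.5 Y 0.8 z 159.7 F -5.4 0.4 0.7 w 0.29
```

The shank meets the stop at 5.4 N, so it is home. Ease back 0.5 mm, then lower.

{"method": "jog_arm", "body": {"series": [0,0.004,0,0,0,0,1,0,0.004,0.015,0,0,0,1,0,0.004,0.03,0,0,0,1,0,0.004,0.04,0,0,0,1,0,0.004,0.045,0,0,0,1]}}

```text
time_s: 11.85
eef_pos: [0.6318, 0.1453, 0.1527]
ee_rot: [0.788, -0.616, -0.0, 0.0]
wrist_force: [-3.1, 0.2, -0.4]
gripper_width: 0.287
grip_force: 60.3
```

```bash
python3 -c "
from h import *
rel()"
```

```text
t 11.85 X 3.4 Y 0.8 z 152.7 F -3.0 0.9 -0.4 w 0.287
```

{"method": "jog_arm", "body": {"series": [0,0.003,0.004,0,0,0,1,0,0.003,0.008,0,0,0,1,0,0.003,0.012,0,0,0,1]}}

```text
time_s: 12.15
eef_pos: [0.6316, 0.1454, 0.1511]
ee_rot: [0.788, -0.616, 0.0, -0.0]
wrist_force: [-0.6, 0.6, -0.6]
gripper_width: 0.292
grip_force: 60.3
```

```bash
python3 -c "
from h import *
rel()"
```

```text
t 12.15 X 3.3 Y 0.9 z 151.1 F -0.4 0.7 -0.6 w 0.292
```

{"method": "jog_arm", "body": {"series": [0,0,0.003,0,0,0,1,0,0,0.006,0,0,0,1,0,0,0.009,0,0,0,1]}}

```text
time_s: 12.45
eef_pos: [0.6315, 0.1453, 0.1498]
ee_rot: [0.788, -0.616, 0.0, -0.0]
wrist_force: [0.6, -0.6, -1.1]
gripper_width: 0.291
grip_force: 60.3
```

```bash
python3 -c "
from h import *
rel()"
```

```text
t 12.45 X 3.1 Y 0.9 z 149.8 F 0.4 -0.7 -1.1 w 0.291
```

{"method": "jog_arm", "body": {"series": [0,0,0.003,0,0,0,1,0,0,0.006,0,0,0,1]}}

```text
time_s: 12.65
eef_pos: [0.6315, 0.1453, 0.149]
ee_rot: [0.788, -0.616, 0.0, -0.0]
wrist_force: [-1.5, 1.2, 0.7]
gripper_width: 0.288
grip_force: 60.3
```

```bash
python3 -c "
from h import *
rel()"
```

```text
t 12.65 X 3.1 Y 0.8 z 149.0 F -1.1 1.5 0.7 w 0.288
```

{"method": "jog_arm", "body": {"series": [0,0,0.002,0,0,0,1,0,0,0.004,0,0,0,1]}}

```text
time_s: 12.85
eef_pos: [0.6315, 0.1453, 0.149]
ee_rot: [0.788, -0.616, 0.0, -0.0]
wrist_force: [-2.7, -0.3, 3.5]
gripper_width: 0.292
grip_force: 60.2
```

```bash
python3 -c "
from h import *
rel()"
```

```text
t 12.85 X 3.1 Y 0.9 z 149.0 F -2.7 0.3 3.5 w 0.292
```

The collar is seated (Fz +3.5 N). Release.

{"method": "jog_arm", "body": {"series": [0,0,-0.002,0,0,0,0.4,0,0,-0.002,0,0,0,0.2,0,0,-0.002,0,0,0,0,0,0,-0.002,0,0,0,-0.2,0,0,-0.002,0,0,0,-0.3]}}

```text
time_s: 13.35
eef_pos: [0.6314, 0.1452, 0.1485]
ee_rot: [0.788, -0.616, 0.0, 0.0]
wrist_force: [-0.2, 0.5, 0.5]
gripper_width: 0.651
grip_force: 0.0
```

{"method": "jog_arm", "body": {"series": [0,0,0,0,0,0,-0.3,0,0,0,0,0,0,-0.3]}}

```text
time_s: 13.55
eef_pos: [0.6315, 0.1453, 0.1486]
ee_rot: [0.788, -0.616, 0.0, 0.0]
wrist_force: [0.9, 0.7, -1.1]
gripper_width: 0.648
grip_force: 0.0
```

Run:
```python
from h import *
rel()
s=ctrl.read_camera("side");cv2.imwrite("pics/m5.png",cv2.resize(s["frame"][110:200,215:335],(720,540),interpolation=cv2.INTER_CUBIC))
```

```text
t 13.55 X 3.1 Y 0.9 z 148.6 F 1.1 0.4 -1.1 w 0.648
```

View pics/m5.png

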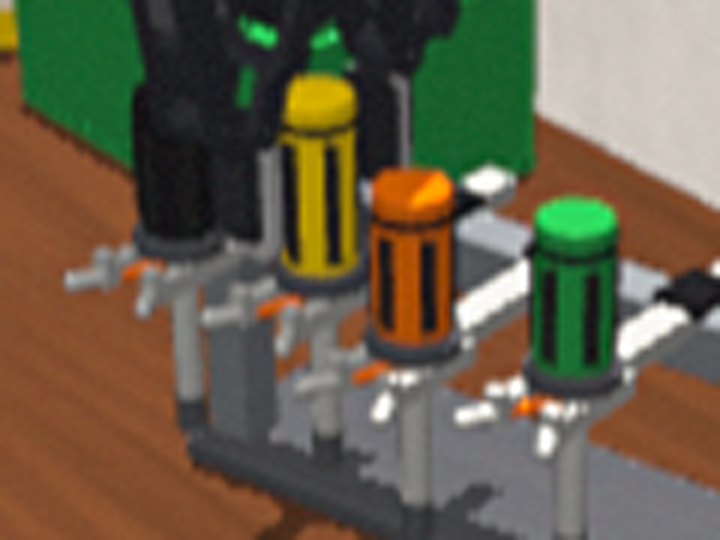

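Yellow hangs upright at crop (320,180), with the fingers open on both sides and its jaw at (280,305) shut in front. Retreat upward.

{"method": "jog_arm", "body": {"series": [0,0,-0.05,0,0,0,-0.3,0,0,-0.15,0,0,0,-0.3,0,0,-0.3,0,0,0,-0.3,0,0,-0.5,0,0,0,-0.3,0,0,-0.7,0,0,0,-0.3]}}

```text
time_s: 14.1
eef_pos: [0.6314, 0.1451, 0.2563]
ee_rot: [0.788, -0.616, 0.0, -0.0]
wrist_force: [1.4, 0.1, 0.1]
gripper_width: 0.651
grip_force: 0.0
```

{"method": "jog_arm", "body": {"series": [0,0.3,-0.3,0,0,0,-0.3,0,0.6,-0.3,0,0,0,-0.3,0,0.9,-0.3,0,0,0,-0.3,0,0.9,-0.3,0,0,0,-0.3,0,0.9,-0.3,0,0,0,-0.3]}}

```text
time_s: 14.6
eef_pos: [0.4997, 0.1125, 0.3016]
ee_rot: [0.788, -0.616, 0.001, -0.002]
wrist_force: [0.6, 0.5, -0.0]
gripper_width: 0.654
grip_force: 0.0
```

Run:
```python
from h import *
rel()
s=ctrl.read_camera("side");t=ctrl.read_camera("top")
cv2.imwrite("pics/m6.png",np.hstack([cv2.resize(s["frame"][110:210,215:345],(416,320)),cv2.resize(t["frame"][150:250,150:270],(384,320))]))
P=cloud(s);d=P[...,:2]-seat;X=d@ex*1000;Y=d@ey*1000;z=P[...,2]*1000
H,S,v=cv2.split(cv2.cvtColor(s["frame"],cv2.COLOR_BGR2HSV))
k=(s["z_map"]>0)&(abs(X)<25)&(abs(Y)<25)&(H>22)&(H<34)&(S>130)&(z>140)
for a in range(140,205,8):
    q=k&(z>=a)&(z<a+8)
    if q.any(): print(a,q.sum(),X[q].mean().round(1),Y[q].mean().round(1),z[q].max().round(1))
```

```text
t 14.6 X -132.7 Y 0.9 z 301.6 F 0.6 0.3 -0.0 w 0.654
140 32 -5.3 -4.9 147.7
148 37 -5.0 -4.4 155.9
156 32 -5.4 -4.9 164.0
164 37 -5.4 -4.2 171.8
172 36 -5.4 -3.5 179.9
180 46 -5.7 -3.9 187.9
188 91 -1.3 -0.9 196.0
196 2 4.1 -1.2 196.5
```

View pics/m6.png

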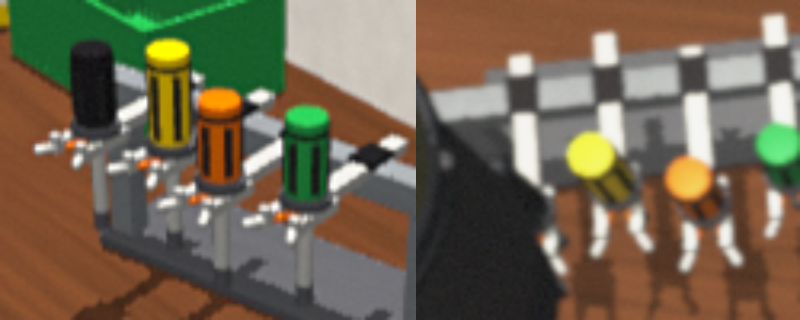

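Yellow hangs vertical between black and orange, at left crop (168,95). Its top is at 196 mm, as expected, and the arm is clear. Handing in.

```bash
python3 -c "
from plant import ctrl
print(ctrl.sign_off())"
```

```text
the job is handed in; nothing more can be done
None
```

The yellow nut driver hangs upright in the free hook between black and orange, fully home with its jaws shut behind it; the highest push I read was about 8 N, no other driver moved in the images, and the job is handed in at about 14.7 s.

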